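# Close the terminal box with its hooked cover

### The arm

A 7-joint arm with a two-finger parallel gripper is mounted at the origin on a cart in front of the work surface, level with it; the furniture and walls round the work are solid. World frame = base frame: x ahead of the robot, y to its left, z up, the work surface at z = 0. Lengths are in m, angles in rad, forces in N, time in s.
With the tool pointing down it reaches from about 0.4 to 0.85 m from the base axis. Payload 10.4 kg.
Tool frame: the origin (TCP) lies where the fingers leave the gripper's body, on its centre line; the fingertips stand 70 mm ahead of it and the grasp point (between the pads) lies r.grip_depth ahead of it (r.grip_depth is the distance from the TCP to the grasp point, in m); z points along the fingers, y is the direction in which the jaws open and shut (so a half turn about z gives the same grasp; the last joint's range is limited). The gripper opens to 87 mm and grips with 3 to 60 N. Pads are 19 mm wide; open, the fingers measure 117 mm over their backs; the gripper's body (75 mm by 190 mm) begins 51 mm behind the grasp point.
Start: joints at [1.246, 0.332, -0.065, 1.46, 0.022, 1.35, -0.088], TCP at [0.186, -0.597, 0.292] pointing down, gripper open.
Joint ranges: [-2.6, 2.6], [-0.5, 2.12], [-1.47, 1.34], [0.16, 2.42], [-1.27, 4.41], [0.06, 2.06], [-2.6, 2.6]. Speed limits (rad/s): [2.22, 2.22, 2.79, 2.79, 3.14, 3.14, 3.14].

### API

Orientations are given as a unit quaternion [x, y, z, w].
In Python, from bench import monitor, viewer, workorder, nets, r gives the robot as it stands.
- The arm moves only by the tool drive_tool, never from a script. Its argument "plan" is a list of rows, each an object of numbers: "rx", "ry", "rz": the turn, a rotation vector about the tool's x, y, z in units of 360 degrees (1.0 is 360 degrees); "x", "y", "z": the shift along the tool's x, y, z in units of 1000 mm (1.0 is 1000 mm); "fingers": the opening, from 0 (shut) to 1 (fully open). In form: [{"rx": .., "ry": .., "rz": .., "x": .., "y": .., "z": .., "fingers": ..}, ...]. A call has 1 to 12 rows; each row is the pose to reach, as a shift and turn from the pose commanded when the call began, along the tool's axes at that moment, turning the shorter way round; what a row does not reach only later rows make up. A row lasts 1/8 s, in which the tool goes at most 62.5 mm and 10.7 degrees, less where a joint would pass 70% of its speed; a pose out of reach is approached as far as the arm can. A call with a number of a shift or a turn outside -1 to 1 is refused whole. A call with a gripper value outside its range is refused whole. The fingers move at their own pace and stop on an object; "squeeze" is the grip in N (left out, the last holds). Time passes only in rows, so rows that repeat a pose let the fingers close. It gives the time, the measured TCP pose, the force and the opening at its end, in the units of the state.
- monitor.read_state(): the state, without advancing time (a new reading comes with each control period).
- viewer.camera(name): name is "scene" or "top" or "wrist"; returns a dict with "color" (384x512x3 uint8, red, green, blue), "depth" (384x512 float32, m along the optical axis (not along the pixel's ray), 0 where there is no reading), "camera_matrix" (3x3 intrinsics, pixels), "D" ([k1, k2, p1, p2, k3] as OpenCV has them; the pictures are not rectified), "xyz" and "rotation" of the camera in the world. Camera axes: x right, y down, z forward; pixel columns grow to the right and rows downward; lengths in m; the calibration is good to about 2 mm. A picture is of the moment at which its call begins.
- workorder.close_job(): hands the job in, once; it reports no verdict.
Trained networks look in the newest picture that a camera, given by its name, has taken for a name from the list of things; names that differ only in an ending like _2 or _b are one class to them, and where a whole thing is asked for, a point or a joint stands for the part that bears it (a point fixed in the world has none). Each returns a list of dicts, best first, with "confidence" (0 to 1); they miss things now and then, are a little off and sometimes report something else, mostly with a low value. They report only what shows in the picture. A call takes as long as a camera call.
- nets.find_in(label, camera): "centre" ([x, y, z] in m, in world coordinates, good to about 4 mm: the middle of the surface that is visible of it).
- nets.regions_of(label, camera): "region" (384x512 bool, what is visible of it).
The state is a dict: "time": time; "joint_positions": joint angles; "joint_vel": joint speeds; "joint_torque": joint torques, N m; "ee_pos": TCP position; "eef_rot": TCP orientation; "ft_force": force on the tool from outside, world axes, zero at the start; "torque": the same for the moment, N m; "width": finger opening in m.
Only numpy, scipy, OpenCV 4.12 (cv2) and the standard library are available. Lean on these libraries where they do the work, as an engineer would, in place of code of your own. Each camera call takes 0.05 s, during which the arm holds its last target.

### The job

Close the blue terminal box (the one with grey and orange terminals inside) with the blue cover, and leave the grey cover where it lies. Hold the blue cover tilted, slip its lower end under the lip at the box's far end, then lower the other end until the cover lies flat on the rim, and let go.

Things in the scene. Friction and masses are not known exactly. Their poses are not given: they have to be found in the camera images.
- terminal_box: open blue terminal box, grey and orange terminals inside, fixed to the bench, 150 x 118 x 66 mm. Origin: centre of its underside, on the bench; x along its length to the far end with the lip, z up. The rim that carries the cover is 40 mm up. Near sill: inner face x = -70 mm, top 48 mm up. Side cheeks: inner faces y = +-55 mm, tops 44 mm up, higher beside the lip. The flat cover sits centred at x = y = 0, with 10 mm of play every way.
- lip_edge (a point): middle of the lower edge of the box's lip, a 4 mm thick shelf across the box's far end; x = 38 mm, 62 mm above the box's origin, so 22 mm above the rim. The slot under it is 32 mm deep in the box's x (back wall at x = 70 mm); the seated cover reaches about 22 mm in.
- blue_cover_grip (a point): blue cover plate, 120 x 90 x 6 mm, 0.13 to 0.25 kg, the same both ways round, lying flat on the bench; upright black grip fin in its middle, 50 mm long (along the cover's x, its 120 mm length), 14 mm thick (y), 36 mm high above the plate. This point: middle of the fin, 24 mm above the cover's underside; z is its upward normal.
- blue_end_a (a point): middle of the blue cover's end face at its +x end, 60 mm from its middle, 3 mm above its underside
- blue_end_b (a point): middle of the blue cover's end face at its -x end, 60 mm from its middle, 3 mm above its underside
- grey_cover_grip (a point): bystander, to be left alone: grey cover plate, 120 x 90 x 6 mm, 0.13 to 0.25 kg, the same both ways round, lying flat on the bench; upright black grip fin in its middle, 50 mm long (along the cover's x, its 120 mm length), 14 mm thick (y), 36 mm high above the plate. This point: middle of the fin, 24 mm above the cover's underside; z is its upward normal.

How it is judged:
On the way:
1. the blue cover is tilted (5 degrees or more) with one end at least 6 mm under the lip (((angle between blue_cover_grip's own z axis and vertical above 0.09 rad and x of blue_end_a in the frame of terminal_box above 0.044 m and z of blue_end_a in the frame of terminal_box between 0.036 and 0.06 m) or (angle between blue_cover_grip's own z axis and vertical above 0.09 rad and x of blue_end_b in the frame of terminal_box above 0.044 m and z of blue_end_b in the frame of terminal_box between 0.036 and 0.06 m))), for 0.1 s.
At the end, for the whole second after the job is handed in: the blue cover lies flat (within 3 degrees) on the box's rim, right way up, its length along the box within 11 degrees, its middle within 15 mm of the box's middle each way (so its far end is under the lip), released (angle between blue_cover_grip's own z axis and vertical below 0.06 rad and angle between the x axis of blue_cover_grip and the x axis of terminal_box, either way round below 0.2 rad and x of blue_cover_grip in the frame of terminal_box between -0.015 and 0.015 m and y of blue_cover_grip in the frame of terminal_box between -0.015 and 0.015 m and z of blue_cover_grip in the frame of terminal_box between 0.058 and 0.069 m); the robot touches nothing.
It fails at once if the grey cover is moved more than 30 mm (distance of grey_cover_grip from where it was at the start of the episode above 0.03 m).
It also fails if it takes over 45 s, if anything falls off the work surface, if the arm or the gripper's body presses on something with over 40 N, if the wrist force passes 120 N, or if a joint passes its speed limit or range.

## Working session

There is one attempt and no reset: what is moved stays moved. The work goes in short steps, Python scripts to look and compute and a tool call to move; the robot and the scene stay as the last step left them, time stands still between calls to the robot, and variables do not carry over. Pictures are saved under pics/ and viewed, and the job is handed in when it is done.

Besides the shell and the picture viewer there is one more tool, called after ">>>" as name(argument=value, ...) on one line, values as JSON. drive_tool: Moves the arm, as the interface text tells. Its arguments: {"type":"object","properties":{"plan":{"type":"array","items":{"type":"object","properties":{"rx":{"type":"number","minimum":-1,"maximum":1},"ry":{"type":"number","minimum":-1,"maximum":1},"rz":{"type":"number","minimum":-1,"maximum":1},"x":{"type":"number","minimum":-1,"maximum":1},"y":{"type":"number","minimum":-1,"maximum":1},"z":{"type":"number","minimum":-1,"maximum":1},"fingers":{"type":"number"}}}},"squeeze":{"type":"number"}},"required":["plan"]}

```bash
mkdir -p pics; python3 - <<'E'
from bench import monitor, viewer, workorder, nets, r
import cv2,numpy as np
s=monitor.read_state();print(s,r.grip_depth)
ims=[]
for c in ["scene","top","wrist"]:
    d=viewer.camera(c);cv2.imwrite(f"pics/{c}0.png",d["color"][:,:,::-1]);print(c,d["xyz"],np.round(d["rotation"],3).tolist(),d["camera_matrix"].tolist(),d["D"])
    for n in ["terminal_box","lip_edge","blue_cover_grip","blue_end_a","grey_cover_grip"]:
        print(n,[(np.round(q["centre"],3).tolist(),round(q["confidence"],2)) for q in nets.find_in(n,c)][:4])
E
```

```text
{'time': 0.0, 'joint_positions': array([ 1.24639314,  0.33288521, -0.06466381,  1.46093426,  0.02160853,
        1.34991433, -0.08848845]), 'joint_vel': array([ 5.45560775e-04,  2.22485917e-03, -1.89997139e-05, -1.82345201e-04,
       -1.24011061e-04,  1.72483357e-03, -1.45237006e-05]), 'joint_torque': array([ 1.91315674e-03, -6.23240876e+01,  2.61548313e-02, -3.89902425e+01,
       -6.10327511e-02,  3.96712509e-02,  2.22189506e-04]), 'ee_pos': array([ 0.18566673, -0.59648264,  0.29144883]), 'eef_rot': array([ 9.88635682e-01,  1.50329525e-01, -1.51646756e-04, -7.06764299e-04]), 'ft_force': array([ 0.47250263, -0.40423991,  0.11555238]), 'torque': array([0.06129348, 0.00682124, 0.01419299]), 'width': 0.0876052779301691} 0.051
scene [-0.14780128  0.9122252   0.82982493] [-0.251, 0.851, -0.444, 0.128] [[423.92398206611944, 0.0, 257.722499956602], [0.0, 423.92398206611944, 197.47480934120318], [0.0, 0.0, 1.0]] [-0.01437001  0.          0.          0.          0.        ]
terminal_box [([0.497, -0.427, 0.042], 0.67)]
lip_edge [([0.495, -0.43, 0.041], 0.77)]
blue_cover_grip [([0.474, 0.28,
[... 195 characters left out ...]
17, 0.0, 253.26070200286816], [0.0, 468.2806769695117, 184.65781894498562], [0.0, 0.0, 1.0]] [-0.12969906  0.          0.          0.          0.        ]
terminal_box [([0.498, -0.425, 0.039], 0.57)]
lip_edge [([0.495, -0.428, 0.035], 0.67)]
blue_cover_grip [([0.476, 0.266, 0.009], 0.7)]
blue_end_a [([0.483, 0.265, 0.01], 0.79)]
grey_cover_grip [([0.458, 0.426, 0.005], 0.76)]
wrist [ 0.25248186 -0.57643302  0.38499729] [0.799, -0.588, -0.075, 0.102] [[308.1496979933632, 0.0, 253.0514500921389], [0.0, 308.1496979933632, 193.44345975424494], [0.0, 0.0, 1.0]] [0.01053609 0.         0.         0.         0.        ]
terminal_box []
lip_edge []
blue_cover_grip []
blue_end_a []
grey_cover_grip []
```

View pics/scene0.png

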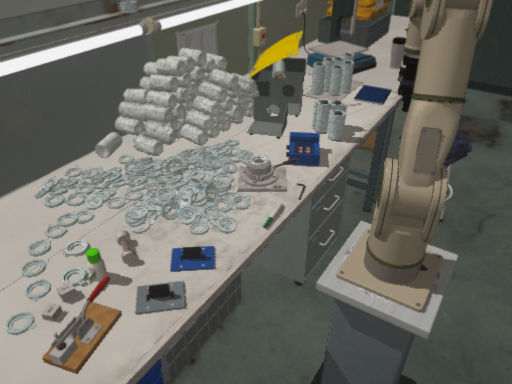

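View pics/top0.png

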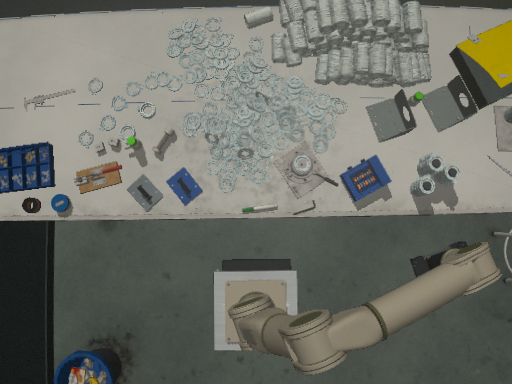

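View pics/wrist0.png

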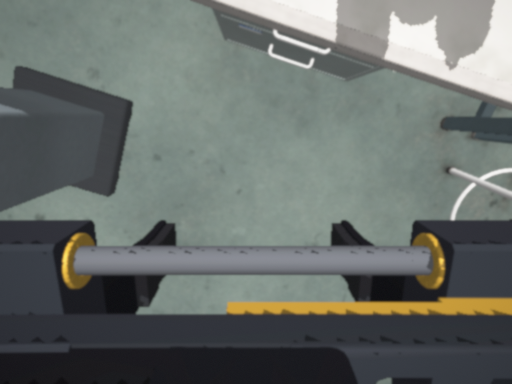

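```bash
cat > h.py <<'E'
from bench import monitor, viewer, workorder, nets, r
import cv2,numpy as np
from scipy.spatial.transform import Rotation as R
def cloud(d):
    h,w=d["depth"].shape
    u,v=np.meshgrid(np.arange(w),np.arange(h))
    p=cv2.undistortPoints(np.stack([u,v],-1).reshape(-1,1,2).astype(np.float64),d["camera_matrix"],d["D"]).reshape(h,w,2)
    z=d["depth"];P=np.dstack([p[...,0]*z,p[...,1]*z,z])
    P=P@R.from_quat(d["rotation"]).as_matrix().T+d["xyz"]
    P[z==0]=np.nan
    return P
def crop(d,u0,u1,v0,v1,name,f):
    cv2.imwrite(name,cv2.resize(d["color"][v0:v1,u0:u1,::-1],None,fx=f,fy=f,interpolation=cv2.INTER_CUBIC))
E
python3 - <<'E'
from h import *
for c in ["scene","top"]:
    d=viewer.camera(c);P=cloud(d);np.savez(f"{c}.npz",P=P,col=d["color"])
    if c=="top":
        crop(d,330,400,140,210,"pics/box_top.png",8);crop(d,120,210,160,215,"pics/cov_top.png",8)
    else:
        crop(d,270,340,120,175,"pics/box_sc.png",10);crop(d,125,225,235,320,"pics/cov_sc.png",8)
    for n in ["terminal_box","blue_cover_grip","grey_cover_grip"]:
        q=nets.regions_of(n,c)[0];m=q["region"]
        np.save(f"{c}_{n}.npy",m)
        X=P[m];X=X[~np.isnan(X[:,0])]
        print(c,n,m.sum(),X.min(0).round(3),X.max(0).round(3), cv2.minAreaRect((X[:,:2]*1000).astype(np.float32)))
        print(np.histogram(X[:,2],bins=np.arange(-0.01,0.09,0.005))[0])
E
```

```text
scene terminal_box 860 [ 0.411 -0.518  0.001] [ 0.577 -0.332  0.072] ((497.1239929199219, -423.8451843261719), (119.10623931884766, 161.6464385986328), 26.73140525817871)
[  0   0   5  29  31  38  88  55  41  91 271  69  16   2  11  91  18   0
   0]
scene blue_cover_grip 992 [ 0.407  0.202 -0.001] [0.551 0.342 0.046] ((480.8936767578125, 269.7782287597656), (118.98665618896484, 96.02228546142578), 38.086185455322266)
[  0   2  97 650  55  21  25  28  24  30  50   5   0   0   0   0   0   0
   0]
scene grey_cover_grip 1290 [ 0.386  0.351 -0.001] [0.526 0.492 0.045] ((458.6858825683594, 421.82574462890625), (118.0323486328125, 101.94108581542969), 42.84951400756836)
[  0   3 132 867  46  31  25  31  29  31  81   2   0   0   0   0   0   0
   0]
top terminal_box 1395 [ 0.409 -0.534 -0.011] [ 0.578 -0.332  0.078] ((502.81005859375, -432.9777526855469), (135.3020477294922, 174.47547912597656), 28.013599395751953)
[  3  39  77  91  68  80 101  47  81 227 181  84  20  37  92 133  25   3
   0]
top blue_cover_grip 703 [ 0.413  0.206 -0.008] [0.551 0.338 0.046] ((482.4445495605469, 271.7454833984375), (125.53852081298828, 90.76368713378906), 35.55972671508789)
[  5  68 211 260  89  13   3   2   6  23  18   4   0   0   0   0   0   0
   0]
top grey_cover_grip 674 [ 0.388  0.36  -0.009] [0.526 0.494 0.051] ((458.5608825683594, 426.09674072265625), (120.3144302368164, 94.32733154296875), 42.315921783447266)
[  6  54 209 254  76  20   0   4   2  17  23   5   1   0   0   0   0   0
   0]
```

```bash
cd pics; python3 -c "
import cv2,numpy as np
a=[cv2.imread(f) for f in ['box_top.png','cov_top.png','box_sc.png','cov_sc.png']]
a=[cv2.resize(i,(400,int(i.shape[0]*400/i.shape[1]))) for i in a]
c=np.zeros((600,800,3),np.uint8)
b=[i[:300] if 0 else cv2.resize(i,(int(i.shape[1]*min(1,300/i.shape[0])),int(i.shape[0]*min(1,300/i.shape[0])))) for i in a]
for k,i in enumerate(b): c[(k//2)*300:(k//2)*300+i.shape[0],(k%2)*400:(k%2)*400+i.shape[1]]=i
cv2.imwrite('m1.png',c)"
```

```text
(no output)
```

View pics/m1.png

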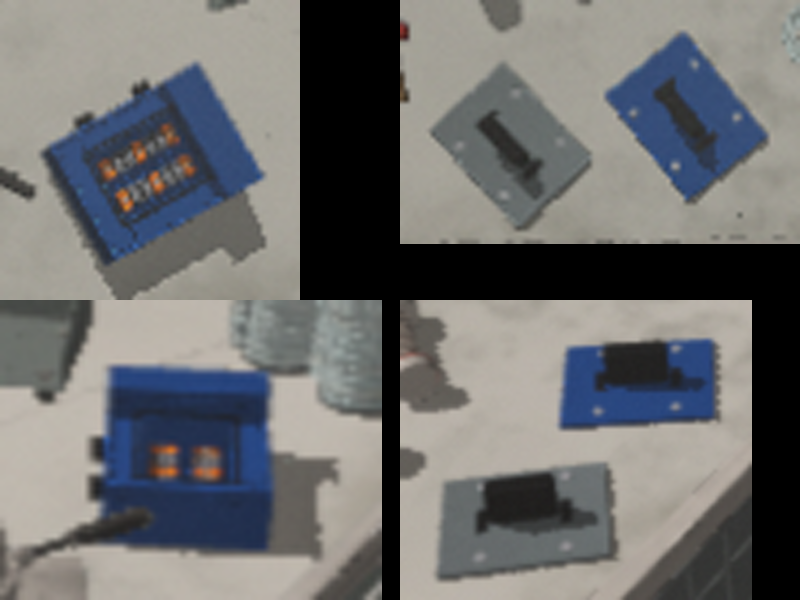

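```bash
cat > fit.py <<'E'
from h import *
from scipy.optimize import minimize
def box(x0,x1,y0,y1,z0,z1): return np.array([[a,b,c] for a in(x0,x1) for b in(y0,y1) for c in(z0,z1)],float)
PL=[box(-.06,.06,-.045,.045,0,.006),box(-.025,.025,-.007,.007,0,.042)]
BX=[box(-.075,.075,-.059,.059,0,.044),box(-.075,-.07,-.059,.059,0,.048),box(.038,.075,-.059,.059,0,.066)]
S=8
def sil(parts,p,d,roi):
    u0,u1,v0,v1=roi; img=np.zeros(((v1-v0)*S,(u1-u0)*S),np.uint8)
    Rc=R.from_quat(d["rotation"]).as_matrix();Rz=R.from_euler('z',p[2]).as_matrix()
    for q in parts:
        W=q@Rz.T+[p[0],p[1],0]; C=(W-d["xyz"])@Rc
        uv,_=cv2.projectPoints(C,np.zeros(3),np.zeros(3),d["camera_matrix"],d["D"])
        uv=(uv.reshape(-1,2)-[u0,v0]+.5)*S
        cv2.fillConvexPoly(img,cv2.convexHull(np.round(uv*16).astype(np.int32)),255,shift=4)
    return cv2.resize(img,(u1-u0,v1-v0),interpolation=cv2.INTER_AREA)/255.
def fit(parts,p0,views):
    def cost(p):
        e=0
        for d,m,roi in views:
            s=sil(parts,p,d,roi);mm=m[roi[2]:roi[3],roi[0]:roi[1]]
            e+=np.abs(s-mm).sum()/mm.sum()
        return e
    best=None
    for dy in(-.1,0,.1):
        q=np.array(p0)+[0,0,dy]
        o=minimize(cost,q,method='Nelder-Mead',options=dict(initial_simplex=[q,q+[.01,0,0],q+[0,.01,0],q+[0,0,.1]],xatol=1e-4,fatol=1e-4))
        if best is None or o.fun<best.fun:best=o
    return best.x,best.fun
def roi(m,k=12):
    v,u=np.nonzero(m);return max(0,u.min()-k),min(512,u.max()+k),max(0,v.min()-k),min(384,v.max()+k)
E
python3 - <<'E'
from fit import *
D={c:viewer.camera(c) for c in["scene","top"]}
for n,pt,p0 in [("blue_cover_grip",PL,(.48,.27,.62)),("grey_cover_grip",PL,(.458,.425,.73)),("terminal_box",BX,(.5,-.43,-1.1))]:
    V={c:(D[c],np.load(f"{c}_{n}.npy"),) for c in D}
    V={c:(a,m,roi(m)) for c,(a,m) in V.items()}
    for cs in(["scene"],["top"],["scene","top"]):
        x,f=fit(pt,p0,[V[c] for c in cs]);print(n,cs,x.round(4),np.degrees(x[2]).round(1),round(f,3))
# height map
P=np.vstack([np.load(c+".npz")["P"].reshape(-1,3) for c in D]);P=P[~np.isnan(P[:,0])]
for y in np.arange(-.8,.6,.1):
    print(round(y,1),[ (lambda q: round(float(np.percentile(q,98)),2) if len(q)>3 else None)(P[(abs(P[:,1]-y)<.05)&(abs(P[:,0]-x)<.05),2]) for x in np.arange(.3,.9,.1)])
E
```

```text
blue_cover_grip ['scene'] [0.4822 0.2683 0.6609] 37.9 0.048
blue_cover_grip ['top'] [0.4833 0.2726 0.6387] 36.6 0.054
blue_cover_grip ['scene', 'top'] [0.4816 0.2703 0.6414] 36.7 0.141
grey_cover_grip ['scene'] [0.4588 0.4217 0.763 ] 43.7 0.061
grey_cover_grip ['top'] [0.458  0.4269 0.728 ] 41.7 0.074
grey_cover_grip ['scene', 'top'] [0.4582 0.4241 0.7406] 42.4 0.177
terminal_box ['scene'] [ 0.5025 -0.4379 -1.1144] -63.9 0.181
terminal_box ['top'] [ 0.4949 -0.426  -1.1091] -63.5 0.057
terminal_box ['scene', 'top'] [ 0.4964 -0.426  -1.1076] -63.5 0.271
-0.8 [-0.73, 0.01, 0.12, 0.01, 0.13, 0.14, 0.18]
-0.7 [-0.45, 0.07, 0.14, 0.13, 0.02, 0.06, 0.12]
-0.6 [-0.73, 0.11, 0.13, 0.11, 0.13, 0.21, 0.22]
-0.5 [-0.74, 0.01, 0.07, 0.07, 0.03, 0.24, 0.26]
-0.4 [-0.74, 0.05, 0.05, 0.05, 0.01, 0.25, 0.26]
-0.3 [-0.74, 0.01, 0.05, 0.03, 0.03, 0.03, 0.17]
-0.2 [-0.74, 0.02, 0.08, 0.08, 0.05, 0.06, 0.11]
-0.1 [-0.74, 0.01, 0.07, 0.06, 0.06, 0.07, 0.1]
-0.0 [-0.74, 0.02, 0.02, 0.07, 0.07, 0.07, 0.05]
0.1 [-0.73, 0.01, 0.03, 0.07, 0.07, 0.04, 0.04]
0.2 [-0.73, 0.01, 0.01, 0.02, 0.06, 0.05, 0.03]
0.3 [-0.73, 0.01, 0.04, 0.01, 0.04, 0.03, 0.02]
0.4 [-0.73, 0.04, 0.04, 0.06, 0.03, 0.01, 0.02]
0.5 [-0.02, 0.01, 0.09, 0.09, 0.09, 0.01, 0.01]
```

```bash
cat > plan.py <<'E'
from h import *
def Rtool(yaw): # x at yaw, z down
    x=np.array([np.cos(yaw),np.sin(yaw),0]);z=np.array([0,0,-1.]);return np.column_stack([x,np.cross(z,x),z])
def rows(targets,start=None):
    s=monitor.read_state()
    p0,R0=(s["ee_pos"],R.from_quat(s["eef_rot"]).as_matrix()) if start is None else start
    pp,Rp=p0,R0
    for p,Rt in targets:
        p=np.array(p);d=R0.T@(p-p0);w=R.from_matrix(R0.T@Rt).as_rotvec()/(2*np.pi)
        n=max(np.linalg.norm(p-pp)/.0625,np.degrees(R.from_matrix(Rp.T@Rt).magnitude())/10.7)
        print("x %.4f y %.4f z %.4f rx %.4f ry %.4f rz %.4f  rows %.1f"%(*d,*w,n));pp,Rp=p,Rt
E
python3 - <<'E'
from plan import *
y=np.radians(36.9)
rows([([.40,-.42,.30],Rtool(np.radians(20))),([.55,-.15,.30],Rtool(np.radians(28))),([.55,.1,.28],Rtool(np.radians(33))),([.4825,.2705,.22],Rtool(y))])
E
```

```text
x 0.2571 y -0.1051 z -0.0077 rx 0.0000 ry 0.0000 rz -0.0075  rows 4.4
x 0.4805 y -0.3183 z -0.0078 rx 0.0000 ry 0.0000 rz -0.0297  rows 4.9
x 0.5549 y -0.5570 z 0.0122 rx 0.0000 ry 0.0000 rz -0.0436  rows 4.0
x 0.5411 y -0.7399 z 0.0722 rx 0.0000 ry 0.0000 rz -0.0545  rows 3.1
```

>>> drive_tool(plan=[{"x":0.257,"y":-0.105,"z":-0.008,"rz":-0.0075},{"x":0.257,"y":-0.105,"z":-0.008,"rz":-0.0075},{"x":0.257,"y":-0.105,"z":-0.008,"rz":-0.0075},{"x":0.257,"y":-0.105,"z":-0.008,"rz":-0.0075},{"x":0.48,"y":-0.318,"z":-0.008,"rz":-0.03},{"x":0.48,"y":-0.318,"z":-0.008,"rz":-0.03},{"x":0.48,"y":-0.318,"z":-0.008,"rz":-0.03},{"x":0.48,"y":-0.318,"z":-0.008,"rz":-0.03},{"x":0.48,"y":-0.318,"z":-0.008,"rz":-0.03},{"x":0.555,"y":-0.557,"z":0.012,"rz":-0.0435},{"x":0.555,"y":-0.557,"z":0.012,"rz":-0.0435},{"x":0.555,"y":-0.557,"z":0.012,"rz":-0.0435}])

```text
validation failed for argument at $.pl...
```

```bash
python3 - <<'E'
from plan import *
s=monitor.read_state();print(s["joint_positions"].round(2),s["ee_pos"])
y=np.radians(36.9)
rows([([.55,.1,.28],Rtool(np.radians(33))),([.4825,.2705,.22],Rtool(y))])
E
```

```text
[ 1.25  0.33 -0.06  1.46  0.02  1.35 -0.09] [ 0.18580283 -0.59676698  0.29226257]
x 0.5549 y -0.5570 z 0.0122 rx 0.0000 ry 0.0000 rz -0.0436  rows 12.6
x 0.5411 y -0.7399 z 0.0722 rx 0.0000 ry 0.0000 rz -0.0545  rows 3.1
```

>>> drive_tool(plan=[{"x":0.257,"y":-0.105,"z":-0.008,"rx":0,"ry":0,"rz":-0.0075,"fingers":1},{"x":0.257,"y":-0.105,"z":-0.008,"rx":0,"ry":0,"rz":-0.0075,"fingers":1},{"x":0.257,"y":-0.105,"z":-0.008,"rx":0,"ry":0,"rz":-0.0075,"fingers":1},{"x":0.257,"y":-0.105,"z":-0.008,"rx":0,"ry":0,"rz":-0.0075,"fingers":1},{"x":0.48,"y":-0.318,"z":-0.008,"rx":0,"ry":0,"rz":-0.03,"fingers":1},{"x":0.48,"y":-0.318,"z":-0.008,"rx":0,"ry":0,"rz":-0.03,"fingers":1},{"x":0.48,"y":-0.318,"z":-0.008,"rx":0,"ry":0,"rz":-0.03,"fingers":1},{"x":0.48,"y":-0.318,"z":-0.008,"rx":0,"ry":0,"rz":-0.03,"fingers":1},{"x":0.48,"y":-0.318,"z":-0.008,"rx":0,"ry":0,"rz":-0.03,"fingers":1},{"x":0.555,"y":-0.557,"z":0.012,"rx":0,"ry":0,"rz":-0.0435,"fingers":1},{"x":0.555,"y":-0.557,"z":0.012,"rx":0,"ry":0,"rz":-0.0435,"fingers":1},{"x":0.555,"y":-0.557,"z":0.012,"rx":0,"ry":0,"rz":-0.0435,"fingers":1}])

```text
time: 2.9
ee_pos: [0.5464, 0.0195, 0.2864]
eef_rot: [0.959, 0.283, 0.0, 0.0]
ft_force: [1.5, -0.8, 0.1]
width: 0.087
```

```bash
python3 - <<'E'
from plan import *
s=monitor.read_state();print(s["joint_positions"].round(2),s["ee_pos"])
y=np.radians(36.9)
rows([([.4825,.2705,.22],Rtool(y))])
E
```

```text
[ 0.39  0.21 -0.58  1.65  0.12  1.31 -1.21] [0.54641992 0.01945138 0.2864461 ]
x 0.0828 y -0.2455 z 0.0663 rx 0.0001 ry -0.0001 rz -0.0110  rows 4.3
```

>>> drive_tool(plan=[{"x":0.083,"y":-0.245,"z":0.066,"rx":0,"ry":0,"rz":-0.011,"fingers":1},{"x":0.083,"y":-0.245,"z":0.066,"rx":0,"ry":0,"rz":-0.011,"fingers":1},{"x":0.083,"y":-0.245,"z":0.066,"rx":0,"ry":0,"rz":-0.011,"fingers":1},{"x":0.083,"y":-0.245,"z":0.066,"rx":0,"ry":0,"rz":-0.011,"fingers":1},{"x":0.083,"y":-0.245,"z":0.066,"rx":0,"ry":0,"rz":-0.011,"fingers":1},{"x":0.083,"y":-0.245,"z":0.066,"rx":0,"ry":0,"rz":-0.011,"fingers":1}])

```text
time: 3.65
ee_pos: [0.4826, 0.2689, 0.2201]
eef_rot: [0.948, 0.318, -0.0, -0.0]
ft_force: [-0.2, -0.6, 0.7]
width: 0.0868
```

```bash
python3 - <<'E'
from plan import *
s=monitor.read_state();print(s["joint_positions"].round(2),s["ee_pos"],s["joint_vel"].round(3))
d=viewer.camera("wrist");cv2.imwrite("pics/w1.png",d["color"][:,:,::-1])
P=cloud(d)
print(nets.find_in("blue_cover_grip","wrist"))
q=nets.regions_of("blue_cover_grip","wrist")
if q:
    m=q[0]["region"];X=P[m];X=X[~np.isnan(X[:,0])];print(m.sum(),X.min(0),X.max(0))
    from fit import *
    print(fit(PL,(.482,.2705,.644),[(d,m,roi(m))]))
    F=X[(X[:,2]>.03)];print(F.mean(0),cv2.minAreaRect((F[:,:2]*1000).astype(np.float32)))
E
```

```text
[ 0.03  0.31 -0.73  1.72  0.22  1.2  -1.68] [0.48258425 0.26891574 0.22013928] [ 0.043 -0.016  0.038 -0.005  0.001  0.007  0.019]
[{'centre': [0.485, 0.2686, 0.0078], 'confidence': 0.6}]
10099 [ 0.40934849  0.1994141  -0.00128048] [0.55412112 0.33985089 0.04410863]
(array([0.4822022 , 0.27005481, 0.6641847 ]), np.float64(0.022884036276160133))
[0.48381316 0.27101417 0.04122098] ((482.7926330566406, 270.3795471191406), (48.512046813964844, 14.83324146270752), 37.51193618774414)
```

View pics/w1.png

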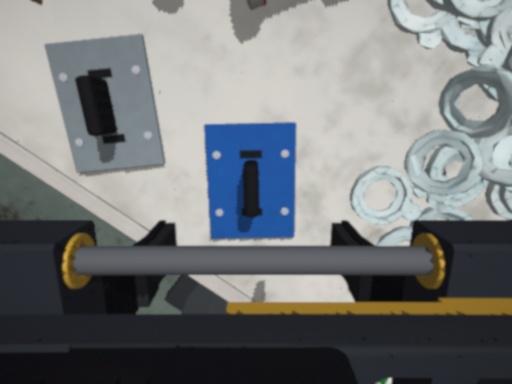

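```bash
python3 - <<'E'
from plan import *
s=monitor.read_state();print(s["ee_pos"])
rows([([.4825,.2702,.11],Rtool(np.radians(37.8))),([.4825,.2702,.079],Rtool(np.radians(37.8)))])
E
```

```text
[0.48410909 0.26636874 0.2206232 ]
x 0.0010 y -0.0042 z 0.1106 rx 0.0002 ry -0.0000 rz -0.0029  rows 1.8
x 0.0010 y -0.0042 z 0.1416 rx 0.0002 ry -0.0000 rz -0.0029  rows 0.5
```

>>> drive_tool(plan=[{"x":0.001,"y":-0.003,"z":0.05,"rx":0,"ry":0,"rz":-0.003,"fingers":1},{"x":0.001,"y":-0.003,"z":0.1,"rx":0,"ry":0,"rz":-0.003,"fingers":1},{"x":0.001,"y":-0.003,"z":0.1,"rx":0,"ry":0,"rz":-0.003,"fingers":1},{"x":0.001,"y":-0.003,"z":0.1,"rx":0,"ry":0,"rz":-0.003,"fingers":1},{"x":0.001,"y":-0.003,"z":0.1,"rx":0,"ry":0,"rz":-0.003,"fingers":1}])

```text
time: 4.42
ee_pos: [0.4832, 0.2716, 0.1227]
eef_rot: [0.946, 0.325, 0.002, -0.0]
ft_force: [0.8, 0.5, 0.4]
width: 0.0872
```

```bash
python3 - <<'E'
from plan import *
for i in range(3):
    s=monitor.read_state();print(s["ee_pos"],s["joint_vel"].round(3)); viewer.camera("top")
rows([([.4825,.2702,.079],Rtool(np.radians(37.8)))])
E
```

```text
[0.4832205  0.27162901 0.12266391] [-0.005  0.003 -0.001  0.009  0.004 -0.006 -0.002]
[0.48301642 0.27161721 0.12237506] [-0.003  0.007  0.001  0.009  0.002 -0.004 -0.002]
[0.4827798  0.27156704 0.12200355] [-0.002  0.009  0.003  0.01   0.002 -0.003 -0.005]
x -0.0009 y 0.0009 z 0.0426 rx 0.0001 ry -0.0003 rz 0.0005  rows 0.7
```

>>> drive_tool(plan=[{"x":-0.001,"y":0.001,"z":0.02,"rx":0,"ry":0,"rz":0.0,"fingers":1},{"x":-0.001,"y":0.001,"z":0.041,"rx":0,"ry":0,"rz":0.0,"fingers":1},{"x":-0.001,"y":0.001,"z":0.041,"rx":0,"ry":0,"rz":0.0,"fingers":1},{"x":-0.001,"y":0.001,"z":0.041,"rx":0,"ry":0,"rz":0.0,"fingers":1},{"x":-0.001,"y":0.001,"z":0.041,"rx":0,"ry":0,"rz":0.0,"fingers":1}], squeeze=35)

```text
time: 5.2
ee_pos: [0.4815, 0.2699, 0.0789]
eef_rot: [0.946, 0.326, -0.0, 0.0]
ft_force: [0.6, 0.7, 0.1]
width: 0.0869
```

>>> drive_tool(plan=[{"x":0,"y":0,"z":0,"rx":0,"ry":0,"rz":0,"fingers":0},{"x":0,"y":0,"z":0,"rx":0,"ry":0,"rz":0,"fingers":0},{"x":0,"y":0,"z":0,"rx":0,"ry":0,"rz":0,"fingers":0},{"x":0,"y":0,"z":0,"rx":0,"ry":0,"rz":0,"fingers":0},{"x":0,"y":0,"z":0,"rx":0,"ry":0,"rz":0,"fingers":0},{"x":0,"y":0,"z":0,"rx":0,"ry":0,"rz":0,"fingers":0},{"x":0,"y":0,"z":0,"rx":0,"ry":0,"rz":0,"fingers":0}], squeeze=35)

```text
time: 6.08
ee_pos: [0.4818, 0.2699, 0.0793]
eef_rot: [0.946, 0.325, 0.0, 0.0]
ft_force: [-0.6, 0.1, 0.4]
width: 0.0251
```

>>> drive_tool(plan=[{"x":0,"y":0,"z":-0.03,"rx":0,"ry":0,"rz":0,"fingers":0},{"x":0,"y":0,"z":-0.08,"rx":0,"ry":0,"rz":0,"fingers":0},{"x":0,"y":0,"z":-0.13,"rx":0,"ry":0,"rz":0,"fingers":0},{"x":0,"y":0,"z":-0.18,"rx":0,"ry":0,"rz":0,"fingers":0},{"x":0,"y":0,"z":-0.18,"rx":0,"ry":0,"rz":0,"fingers":0},{"x":0,"y":0,"z":-0.18,"rx":0,"ry":0,"rz":0,"fingers":0}])

```text
time: 6.82
ee_pos: [0.4816, 0.2696, 0.2587]
eef_rot: [0.946, 0.325, -0.0, 0.0]
ft_force: [-0.1, 0.4, -0.7]
width: 0.0004
```

```bash
python3 - <<'E'
from plan import *
s=monitor.read_state();print(s["ee_pos"],s["width"],s["joint_positions"].round(2))
d=viewer.camera("wrist");cv2.imwrite("pics/w2.png",d["color"][:,:,::-1])
d=viewer.camera("scene");cv2.imwrite("pics/s2.png",d["color"][150:350,80:330,::-1])
E
```

```text
[0.48158949 0.26960093 0.25869797] 0.00041094592811913625 [ 0.05  0.28 -0.75  1.67  0.2   1.27 -1.65]
```

View pics/w2.png

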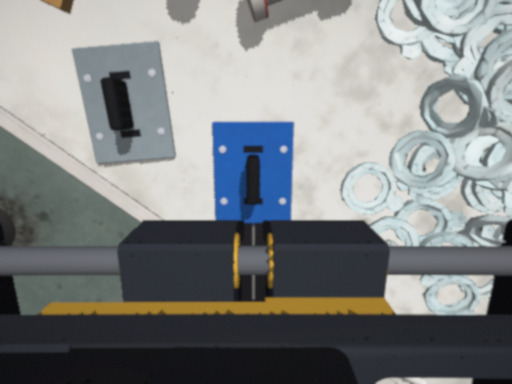

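View pics/s2.png

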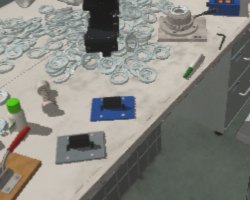

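>>> drive_tool(plan=[{"x":0,"y":0,"z":0.06,"rx":0,"ry":0,"rz":0,"fingers":0.6},{"x":0,"y":0,"z":0.1,"rx":0,"ry":0,"rz":0,"fingers":0.6},{"x":0,"y":0,"z":0.11,"rx":0,"ry":0,"rz":0,"fingers":0.6},{"x":0,"y":0,"z":0.11,"rx":0,"ry":0,"rz":0,"fingers":0.6},{"x":0,"y":0,"z":0.11,"rx":0,"ry":0,"rz":0,"fingers":0.6},{"x":0,"y":0,"z":0.11,"rx":0,"ry":0,"rz":0,"fingers":0.6}])

```text
time: 7.68
ee_pos: [0.4824, 0.2703, 0.1507]
eef_rot: [0.946, 0.325, 0.001, 0.0]
ft_force: [0.4, -0.6, -0.0]
width: 0.0496
```

```bash
python3 - <<'E'
from plan import *
from fit import *
d=viewer.camera("wrist");P=cloud(d)
q=nets.regions_of("blue_cover_grip","wrist")
m=q[0]["region"];X=P[m];X=X[~np.isnan(X[:,0])];F=X[(X[:,2]>.03)&(X[:,2]<.05)];print(m.sum(),F.mean(0),cv2.minAreaRect((F[:,:2]*1000).astype(np.float32)))
s=monitor.read_state();print(s["ee_pos"],s["width"])
rows([([.4825,.2702,.079],Rtool(np.radians(37.8)))])
E
```

```text
13027 [0.48554586 0.2716822  0.04115007] ((484.1054992675781, 270.61859130859375), (46.78028869628906, 14.703747749328613), 38.42273712158203)
[0.48213788 0.27001714 0.15019774] 0.051046682249494726
x 0.0003 y 0.0000 z 0.0712 rx 0.0001 ry -0.0002 rz 0.0005  rows 1.1
```

>>> drive_tool(plan=[{"x":0.001,"y":0,"z":0.05,"rx":0,"ry":0,"rz":0,"fingers":0.6},{"x":0.001,"y":0,"z":0.07,"rx":0,"ry":0,"rz":0,"fingers":0.6},{"x":0.001,"y":0,"z":0.07,"rx":0,"ry":0,"rz":0,"fingers":0.6},{"x":0.001,"y":0,"z":0.07,"rx":0,"ry":0,"rz":0,"fingers":0},{"x":0.001,"y":0,"z":0.07,"rx":0,"ry":0,"rz":0,"fingers":0},{"x":0.001,"y":0,"z":0.07,"rx":0,"ry":0,"rz":0,"fingers":0},{"x":0.001,"y":0,"z":0.07,"rx":0,"ry":0,"rz":0,"fingers":0},{"x":0.001,"y":0,"z":0.07,"rx":0,"ry":0,"rz":0,"fingers":0},{"x":0.001,"y":0,"z":0.07,"rx":0,"ry":0,"rz":0,"fingers":0},{"x":0.001,"y":0,"z":0.07,"rx":0,"ry":0,"rz":0,"fingers":0},{"x":0.001,"y":0,"z":0.07,"rx":0,"ry":0,"rz":0,"fingers":0}], squeeze=35)

```text
time: 9.15
ee_pos: [0.4826, 0.2705, 0.0795]
eef_rot: [0.946, 0.325, 0.0, 0.0]
ft_force: [-1.6, -1.1, 3.0]
width: 0.0138
```

Gripped at 13.8 mm (fin is 14 mm). Lift and start the transfer.

>>> drive_tool(plan=[{"x":0,"y":0,"z":-0.03,"rx":0,"ry":0,"rz":0,"fingers":0},{"x":0,"y":0,"z":-0.08,"rx":0,"ry":0,"rz":0,"fingers":0},{"x":0,"y":0,"z":-0.13,"rx":0,"ry":0,"rz":0,"fingers":0},{"x":0,"y":0,"z":-0.18,"rx":0,"ry":0,"rz":0,"fingers":0},{"x":0,"y":0,"z":-0.2,"rx":0,"ry":0,"rz":0,"fingers":0},{"x":0,"y":0,"z":-0.2,"rx":0,"ry":0,"rz":0,"fingers":0}])

```text
time: 9.9
ee_pos: [0.4829, 0.2708, 0.2802]
eef_rot: [0.946, 0.325, 0.001, 0.0]
ft_force: [-0.1, -0.4, -3.1]
width: 0.0136
```

```bash
python3 - <<'E'
from plan import *
s=monitor.read_state();print(s["ee_pos"],s["width"],s["ft_force"],s["joint_positions"].round(2))
rows([([.55,.08,.28],Rtool(np.radians(5))),([.55,-.15,.28],Rtool(np.radians(-30))),([.47,-.36,.26],Rtool(np.radians(-63.5)))])
d=viewer.camera("wrist");cv2.imwrite("pics/w3.png",d["color"][:,:,::-1])
E
```

```text
[0.48289884 0.27078879 0.28021748] 0.013575887139517566 [-0.14574594 -0.42839153 -3.11720219] [ 0.06  0.26 -0.76  1.64  0.19  1.31 -1.64]
x -0.0645 y 0.1917 z 0.0002 rx 0.0000 ry -0.0004 rz 0.0916  rows 3.2
x -0.2061 y 0.3730 z 0.0001 rx -0.0001 ry -0.0004 rz 0.1888  rows 3.7
x -0.3984 y 0.4892 z 0.0198 rx -0.0002 ry -0.0004 rz 0.2819  rows 3.6
```

View pics/w3.png

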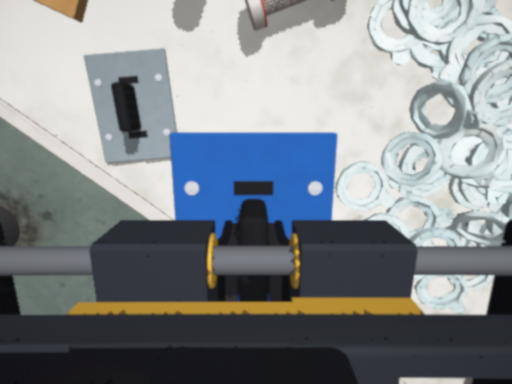

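>>> drive_tool(plan=[{"x":-0.032,"y":0.096,"z":0,"rx":0,"ry":0,"rz":0.045,"fingers":0},{"x":-0.065,"y":0.192,"z":0,"rx":0,"ry":0,"rz":0.0915,"fingers":0},{"x":-0.065,"y":0.192,"z":0,"rx":0,"ry":0,"rz":0.0915,"fingers":0},{"x":-0.11,"y":0.25,"z":0,"rx":0,"ry":0,"rz":0.125,"fingers":0},{"x":-0.16,"y":0.315,"z":0,"rx":0,"ry":0,"rz":0.155,"fingers":0},{"x":-0.206,"y":0.373,"z":0,"rx":0,"ry":0,"rz":0.189,"fingers":0},{"x":-0.206,"y":0.373,"z":0,"rx":0,"ry":0,"rz":0.189,"fingers":0},{"x":-0.27,"y":0.41,"z":0.0,"rx":0,"ry":0,"rz":0.22,"fingers":0},{"x":-0.33,"y":0.45,"z":0.01,"rx":0,"ry":0,"rz":0.25,"fingers":0},{"x":-0.398,"y":0.489,"z":0.02,"rx":0,"ry":0,"rz":0.282,"fingers":0},{"x":-0.398,"y":0.489,"z":0.02,"rx":0,"ry":0,"rz":0.282,"fingers":0},{"x":-0.398,"y":0.489,"z":0.02,"rx":0,"ry":0,"rz":0.282,"fingers":0}])

```text
time: 11.45
ee_pos: [0.4668, -0.363, 0.2563]
eef_rot: [0.849, -0.529, -0.002, 0.001]
ft_force: [0.5, 0.2, -2.8]
width: 0.0136
```

```bash
python3 - <<'E'
from plan import *
from fit import *
s=monitor.read_state();print(s["ee_pos"],s["width"],s["ft_force"],s["joint_positions"].round(2))
d=viewer.camera("wrist");cv2.imwrite("pics/w4.png",d["color"][:,:,::-1]);P=cloud(d);np.savez("w4.npz",P=P,c=d["color"])
for n in["terminal_box","lip_edge"]:
    for q in nets.find_in(n,"wrist"):print(n,q)
E
```

```text
[ 0.46677828 -0.3629853   0.25628287] 0.013614657121728227 [ 0.49809895  0.20425481 -2.81573497] [ 0.71  0.29 -0.16  1.59  0.05  1.27 -2.14]
terminal_box {'centre': [0.5136, -0.4563, 0.0388], 'confidence': 0.65}
terminal_box {'centre': [0.4773, -0.3944, 0.1825], 'confidence': 0.39}
lip_edge {'centre': [0.5091, -0.4588, 0.0421], 'confidence': 0.83}
```

View pics/w4.png

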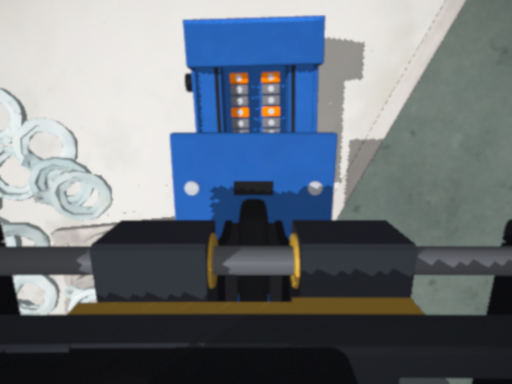

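```bash
python3 - <<'E'
from plan import *
z=np.load("w4.npz");P=z["P"];c=z["c"].astype(int)
blue=(c[...,2]>c[...,0]+40)&(c[...,2]>60)
X=P[blue&~np.isnan(P[...,0])]
print(np.histogram(X[:,2],bins=np.arange(-.01,.25,.01)))
L=X[(X[:,2]>.058)&(X[:,2]<.075)];print(len(L),np.median(L[:,2]),cv2.minAreaRect((L[:,:2]*1000).astype(np.float32)))
p=np.array([.495,-.426]);
for yaw in(-63.5,-62.5,-64.5):
    a=np.radians(yaw);Q=(L[:,:2]-p)@np.array([[np.cos(a),-np.sin(a)],[np.sin(a),np.cos(a)]])
    print(yaw,np.percentile(Q,[1,99],axis=0).round(4).tolist())
# front edge line fit of lip top
a=np.radians(-63.5);Q=(X[:,:2]-p)@np.array([[np.cos(a),-np.sin(a)],[np.sin(a),np.cos(a)]])
L=Q[(X[:,2]>.058)&(X[:,2]<.075)]
for lo in np.arange(-.055,.055,.01):
    w=L[(L[:,1]>lo)&(L[:,1]<lo+.01)];print(round(lo,3),w[:,0].min().round(4),w[:,0].max().round(4))
pts=[]
for lo in np.arange(.04,.072,.004):
    w=L[(L[:,0]>lo)&(L[:,0]<lo+.004)];print(round(lo,3),w[:,1].min().round(4),w[:,1].max().round(4))
s=monitor.read_state();R0=R.from_quat(s["eef_rot"]).as_matrix()
H=X[X[:,2]>.12];T=(H-s["ee_pos"])@R0;print("held",len(T),T.min(0),T.max(0),np.median(T,0))
A=np.c_[T[:,:2],np.ones(len(T))];m=T[:,2]>.05;print(np.linalg.lstsq(A[m],T[m,2],rcond=None)[0])
E
```

```text
(array([    2,  1756,   130,   164,  1136,  2525,     9,  6797,     0,
           0,     0,     0,     0,     0,     0,     0,     0,     0,
         111, 13061,    13,    16,     7,     0,     0]), array([-0.01,  0.  ,  0.01,  0.02,  0.03,  0.04,  0.05,  0.06,  0.07,
        0.08,  0.09,  0.1 ,  0.11,  0.12,  0.13,  0.14,  0.15,  0.16,
        0.17,  0.18,  0.19,  0.2 ,  0.21,  0.22,  0.23,  0.24]))
6799 0.06627784400113884 ((522.0853271484375, -477.0511779785156), (117.6839370727539, 37.521087646484375), 27.589962005615234)
-63.5 [[0.039, -0.0557], [0.0759, 0.0587]]
-62.5 [[0.0393, -0.0567], [0.0758, 0.0578]]
-64.5 [[0.0386, -0.0546], [0.0764, 0.0597]]
-0.055 0.04 0.0773
-0.045 0.0398 0.0768
-0.035 0.0399 0.0771
-0.025 0.0394 0.0764
-0.015 0.0393 0.0762
-0.005 0.0393 0.0765
0.005 0.0389 0.0757
0.015 0.0388 0.0758
0.025 0.0387 0.0758
0.035 0.0382 0.075
0.045 0.0382 0.0752
0.04 -0.0574 0.0596
0.044 -0.0572 0.0592
0.048 -0.0569 0.0599
0.052 -0.0568 0.0598
0.056 -0.0574 0.0601
0.06 -0.0564 0.0602
0.064 -0.0569 0.0605
0.068 -0.0569 0.0602
held 13263 [-0.03921773 -0.0404016  -0.00485635] [0.06200743 0.04943481 0.08084211] [0.04068378 0.00434104 0.07497633]
[ 0.00838642 -0.00422611  0.07466896]
```

```bash
cat > held.py <<'E'
from plan import *
B=np.array([.4957,-.4267,0]);BY=np.radians(-62.5)
def measure(name=None):
    s=monitor.read_state();d=viewer.camera("wrist");s2=monitor.read_state()
    P=cloud(d);c=d["color"].astype(int)
    if name: cv2.imwrite(name,d["color"][:,:,::-1])
    print("drift",(s2["ee_pos"]-s["ee_pos"])*1000, s["ee_pos"],s["joint_positions"].round(2))
    blue=(c[...,2]>c[...,0]+40)&(c[...,2]>60);X=P[blue&~np.isnan(P[...,0])]
    R0=R.from_quat(s["eef_rot"]).as_matrix();T=(X-s["ee_pos"])@R0
    T=T[(T[:,2]>.06)&(T[:,2]<.085)&(abs(T[:,1])<.07)&(T[:,0]<.09)]
    print("held",len(T),np.percentile(T,[.5,99.5],axis=0).round(4).tolist())
    for lo in(.025,.035,.045,.052):
        w=T[(T[:,0]>lo)&(T[:,0]<lo+.006)]
        if len(w):print(lo,w[:,1].min().round(4),w[:,1].max().round(4))
    for lo in(-.04,-.02,0,.02,.038):
        w=T[(T[:,1]>lo)&(T[:,1]<lo+.006)]
        if len(w):print('y',lo,w[:,0].max().round(4))
    A=np.c_[T[:,:2],np.ones(len(T))];print(np.linalg.lstsq(A,T[:,2],rcond=None)[0].round(4))
E
python3 -c "
from held import *
measure()"
```

```text
drift [0.29139903 0.21651848 0.43073062] [ 0.47018101 -0.35851762  0.25798749] [ 0.71  0.29 -0.16  1.59  0.05  1.27 -2.14]
held 13180 [[0.0034, -0.0452, 0.0714], [0.0594, 0.0429, 0.0771]]
0.025 -0.0459 0.043
0.035 -0.0457 0.0437
0.045 -0.0457 0.0436
0.052 -0.0457 0.0436
y -0.04 0.0591
y -0.02 0.0594
y 0 0.0594
y 0.02 0.0594
y 0.038 0.059
[ 0.0059 -0.0009  0.0731]
```

```bash
cat >> held.py <<'E'
H=.079
def pose(fx,fz,th,dy=0.):
    t=np.radians(th);cx=np.array([np.cos(t),0,-np.sin(t)]);cz=np.array([np.sin(t),0,np.cos(t)])
    tcp=np.array([fx,dy,fz])/1000-.06*cx+H*cz
    Rb=R.from_euler('z',BY).as_matrix()
    Rt=np.column_stack([cx,np.cross(-cz,cx),-cz])
    return B+Rb@tcp,Rb@Rt
def where():
    s=monitor.read_state();Rb=R.from_euler('z',BY).as_matrix();R0=Rb.T@R.from_quat(s["eef_rot"]).as_matrix();t=Rb.T@(s["ee_pos"]-B)
    F=t+H*R0[:,2]+.06*R0[:,0];O=t+H*R0[:,2]
    print("F",(F*1000).round(1),"O",(O*1000).round(1),"tilt",np.degrees(np.arctan2(-R0[2,0],R0[0,0])).round(2),"roll",np.degrees(R0[2,1]).round(2),"yaw",np.degrees(R0[1,0]).round(2),"ft",s["ft_force"].round(1),"w",s["width"].round(4),"q",s["joint_positions"].round(2),"t",s["time"])
E
python3 -c "
from held import *
where()
rows([pose(20,90,12),pose(28,60,12),pose(28,46,12),pose(59,45,12)])"
```

```text
Traceback (most recent call last):
  File "held.py", line 29, in where
    print("F",(F*1000).round(1),"O",(O*1000).round(1),"tilt",np.degrees(np.arctan2(-R0[2,0],R0[0,0])).round(2),"roll",np.degrees(R0[2,1]).round(2),"yaw",np.degrees(R0[1,0]).round(2),"ft",s["ft_force"].round(1),"w",s["width"].round(4),"q",s["joint_positions"].round(2),"t",s["time"])
                                                                                                                                                                                                                      ^^^^^^^^^^^^^^^^
AttributeError: 'float' object has no attribute 'round'
```

```bash
sed -i 's/s\["width"\].round(4)/s["width"]/' held.py
python3 -c "
from held import *
where()
rows([pose(20,90,12),pose(28,60,12),pose(28,46,12),pose(59,45,12)])"
```

```text
F [-12.4   8.3 179.3] O [-72.4   9.2 179.4] tilt 0.09 roll 0.01 yaw -0.89 ft [-0.2  0.6 -2. ] w 0.01406131055304765 q [ 0.71  0.29 -0.16  1.59  0.05  1.27 -2.14] t 11.65
x 0.0503 y 0.0084 z 0.0786 rx -0.0002 ry -0.0331 rz -0.0025  rows 1.5
x 0.0584 y 0.0083 z 0.1086 rx -0.0002 ry -0.0331 rz -0.0025  rows 0.5
x 0.0584 y 0.0083 z 0.1226 rx -0.0002 ry -0.0331 rz -0.0025  rows 0.2
x 0.0894 y 0.0078 z 0.1235 rx -0.0002 ry -0.0331 rz -0.0025  rows 0.5
```

>>> drive_tool(plan=[{"x":0.017,"y":0.003,"z":0.026,"rx":0,"ry":-0.011,"rz":-0.001,"fingers":0},{"x":0.034,"y":0.006,"z":0.052,"rx":0,"ry":-0.022,"rz":-0.002,"fingers":0},{"x":0.05,"y":0.008,"z":0.078,"rx":0,"ry":-0.033,"rz":-0.0025,"fingers":0},{"x":0.05,"y":0.008,"z":0.078,"rx":0,"ry":-0.033,"rz":-0.0025,"fingers":0},{"x":0.05,"y":0.008,"z":0.078,"rx":0,"ry":-0.033,"rz":-0.0025,"fingers":0},{"x":0.05,"y":0.008,"z":0.078,"rx":0,"ry":-0.033,"rz":-0.0025,"fingers":0}])

```text
time: 12.4
ee_pos: [0.4859, -0.4073, 0.1831]
eef_rot: [0.85, -0.516, -0.087, -0.054]
ft_force: [0.0, -0.2, -2.0]
width: 0.014
```

```bash
python3 -c "
from held import *
viewer.camera('top');where();measure('pics/w5.png');d=viewer.camera('scene');crop(d,260,360,90,180,'pics/s5.png',6);where()
rows([pose(28,60,12),pose(28,45,12),pose(59,45,12)])"
```

```text
F [21.   0.2 93.5] O [-37.7   0.2 105.7] tilt 11.73 roll -0.16 yaw -0.03 ft [ 0.5 -0.4 -2.2] w 0.013657162631403607 q [ 0.76  0.55 -0.14  1.41 -0.02  1.38 -2.02] t 12.45
drift [-0.18789883 -0.20369118 -0.19449574] [ 0.48569945 -0.40750864  0.18306284] [ 0.76  0.55 -0.14  1.41 -0.02  1.38 -2.02]
held 13138 [[0.0027, -0.0452, 0.0713], [0.0593, 0.0428, 0.0767]]
0.025 -0.0459 0.0433
0.035 -0.0461 0.0433
0.045 -0.0457 0.0436
0.052 -0.0457 0.0437
y -0.04 0.0594
y -0.02 0.0594
y 0 0.0594
y 0.02 0.0594
y 0.038 0.0593
[ 0.0052 -0.0008  0.073 ]
F [21.1 -0.3 93.1] O [-37.6  -0.3 105.3] tilt 11.77 roll -0.13 yaw -0.07 ft [ 0.5 -0.2 -1.2] w 0.01391297054498498 q [ 0.76  0.55 -0.14  1.41 -0.02  1.38 -2.02] t 12.55
x 0.0138 y -0.0004 z 0.0307 rx -0.0004 ry -0.0007 rz -0.0002  rows 0.5
x 0.0169 y -0.0004 z 0.0454 rx -0.0004 ry -0.0007 rz -0.0002  rows 0.2
x 0.0472 y -0.0004 z 0.0391 rx -0.0004 ry -0.0007 rz -0.0002  rows 0.5
```

View pics/w5.png

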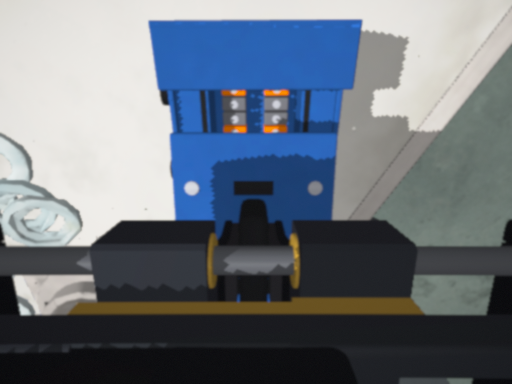

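View pics/s5.png

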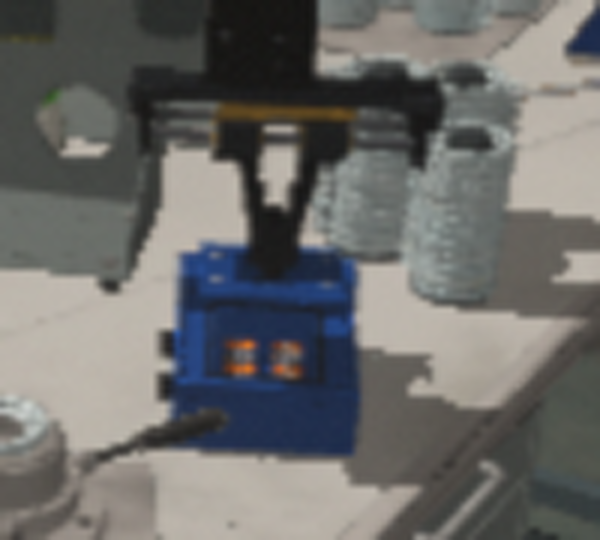

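>>> drive_tool(plan=[{"x":0.007,"y":0,"z":0.016,"rx":0,"ry":0,"rz":0,"fingers":0},{"x":0.014,"y":0,"z":0.03,"rx":0,"ry":-0.0005,"rz":0,"fingers":0},{"x":0.017,"y":0,"z":0.044,"rx":0,"ry":-0.0005,"rz":0,"fingers":0},{"x":0.017,"y":0,"z":0.044,"rx":0,"ry":-0.0005,"rz":0,"fingers":0},{"x":0.017,"y":0,"z":0.044,"rx":0,"ry":-0.0005,"rz":0,"fingers":0}])

```text
time: 13.18
ee_pos: [0.4887, -0.4149, 0.135]
eef_rot: [0.85, -0.517, -0.089, -0.055]
ft_force: [-0.2, -1.2, -2.9]
width: 0.0139
```

```bash
python3 -c "
from held import *
viewer.camera('top');where();measure('pics/w6.png');where()
rows([pose(59,45,12)])"
```

```text
F [28.7 -0.6 45.6] O [-30.   -0.5  58.1] tilt 12.01 roll -0.12 yaw -0.1 ft [-0.2 -0.3 -2.4] w 0.013703109429034225 q [ 0.77  0.61 -0.14  1.42 -0.01  1.31 -2.01] t 13.225
drift [-0.002337   -0.08029191  0.14863639] [ 0.48886728 -0.41498533  0.13536502] [ 0.77  0.61 -0.14  1.42 -0.01  1.31 -2.01]
held 14853 [[0.0031, -0.0585, 0.0714], [0.0645, 0.057, 0.0848]]
0.025 -0.0464 0.0442
0.035 -0.0592 0.0574
0.045 -0.0596 0.0581
0.052 -0.0596 0.0578
y -0.04 0.0645
y -0.02 0.0594
y 0 0.0594
y 0.02 0.0594
y 0.038 0.0649
[0.0821 0.0018 0.0711]
F [28.8 -0.6 45.8] O [-29.9  -0.5  58.2] tilt 12.0 roll -0.12 yaw -0.11 ft [ 0.7 -0.3 -2. ] w 0.013807722589410655 q [ 0.77  0.61 -0.14  1.42 -0.01  1.31 -2.01] t 13.275
x 0.0297 y -0.0008 z -0.0055 rx -0.0004 ry -0.0000 rz -0.0003  rows 0.5
```

View pics/w6.png

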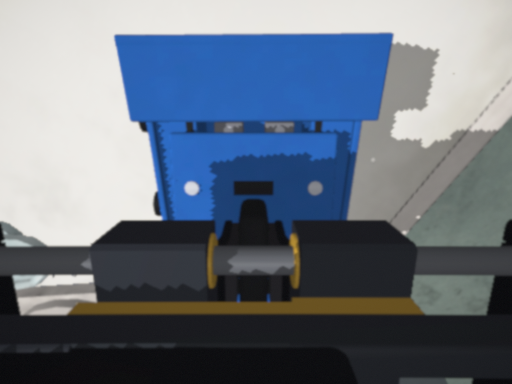

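>>> drive_tool(plan=[{"x":0.008,"y":0,"z":-0.0015,"rx":0,"ry":0,"rz":0,"fingers":0},{"x":0.016,"y":0,"z":-0.003,"rx":0,"ry":0,"rz":0,"fingers":0},{"x":0.024,"y":0,"z":-0.0045,"rx":0,"ry":0,"rz":0,"fingers":0},{"x":0.03,"y":0,"z":-0.006,"rx":0,"ry":0,"rz":0,"fingers":0},{"x":0.03,"y":0,"z":-0.006,"rx":0,"ry":0,"rz":0,"fingers":0},{"x":0.03,"y":0,"z":-0.006,"rx":0,"ry":0,"rz":0,"fingers":0}])

```text
time: 14.02
ee_pos: [0.5026, -0.4418, 0.1343]
eef_rot: [0.85, -0.517, -0.089, -0.055]
ft_force: [0.2, 0.3, -2.5]
width: 0.0134
```

```bash
python3 -c "
from held import *
d=viewer.camera('wrist');cv2.imwrite('pics/w7.png',d['color'][:,:,::-1]);where()
d=viewer.camera('scene');crop(d,260,360,90,180,'pics/s7.png',6);where()
rows([pose(59.5,43,8),pose(60,42,4),pose(60,41,0),pose(60,40,0)])"
```

```text
F [58.7 -0.7 44.6] O [ 0.1 -0.6 57.2] tilt 12.07 roll -0.1 yaw -0.1 ft [-0.4 -0.  -1.9] w 0.013677416185959065 q [ 0.77  0.67 -0.13  1.32 -0.01  1.34 -2.  ] t 14.075
F [58.7 -0.7 44.7] O [ 0.1 -0.6 57.2] tilt 12.06 roll -0.1 yaw -0.1 ft [ 0.1  0.5 -1.5] w 0.01326173163460926 q [ 0.77  0.67 -0.13  1.32 -0.01  1.34 -2.  ] t 14.125
x -0.0044 y -0.0008 z 0.0059 rx -0.0003 ry 0.0113 rz -0.0003  rows 0.4
x -0.0087 y -0.0008 z 0.0115 rx -0.0003 ry 0.0224 rz -0.0003  rows 0.4
x -0.0132 y -0.0008 z 0.0176 rx -0.0003 ry 0.0335 rz -0.0003  rows 0.4
x -0.0130 y -0.0007 z 0.0186 rx -0.0003 ry 0.0335 rz -0.0003  rows 0.0
```

View pics/w7.png

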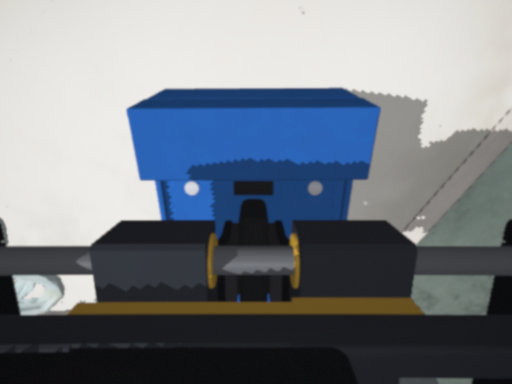

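View pics/s7.png

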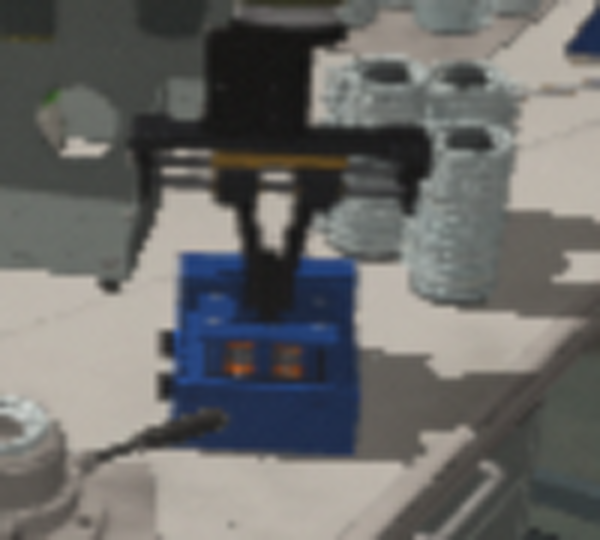

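>>> drive_tool(plan=[{"x":-0.0022,"y":0,"z":0.003,"rx":0,"ry":0.0055,"rz":0,"fingers":0},{"x":-0.0044,"y":0,"z":0.006,"rx":0,"ry":0.0113,"rz":0,"fingers":0},{"x":-0.0066,"y":0,"z":0.009,"rx":0,"ry":0.017,"rz":0,"fingers":0},{"x":-0.0087,"y":0,"z":0.0115,"rx":0,"ry":0.0224,"rz":0,"fingers":0},{"x":-0.011,"y":0,"z":0.0145,"rx":0,"ry":0.028,"rz":0,"fingers":0},{"x":-0.013,"y":0,"z":0.0175,"rx":0,"ry":0.0335,"rz":0,"fingers":0},{"x":-0.013,"y":0,"z":0.0175,"rx":0,"ry":0.0335,"rz":0,"fingers":0},{"x":-0.013,"y":0,"z":0.0175,"rx":0,"ry":0.0335,"rz":0,"fingers":0}])

```text
time: 15.12
ee_pos: [0.4952, -0.4276, 0.1203]
eef_rot: [0.854, -0.52, 0.0, -0.001]
ft_force: [-0.6, 0.3, -2.5]
width: 0.0139
```

```bash
python3 -c "
from held import *
d=viewer.camera('wrist');cv2.imwrite('pics/w8.png',d['color'][:,:,::-1]);where()
d=viewer.camera('scene');crop(d,260,360,90,180,'pics/s8.png',6);where()
rows([pose(60,40,0)])"
```

```text
F [60.7 -1.  41.2] O [ 0.7 -0.8 41.2] tilt 0.01 roll -0.1 yaw -0.15 ft [ 0.6 -0.5 -2.5] w 0.013470378820157268 q [ 0.73  0.53 -0.12  1.55  0.07  1.06 -2.07] t 15.175
F [60.7 -1.  41.1] O [ 0.7 -0.8 41.1] tilt 0.01 roll -0.09 yaw -0.15 ft [-0.2  0.1 -2.1] w 0.013457509293480828 q [ 0.73  0.53 -0.12  1.55  0.07  1.06 -2.07] t 15.225
x -0.0007 y -0.0010 z 0.0011 rx -0.0003 ry 0.0000 rz -0.0004  rows 0.0
```

View pics/s8.png

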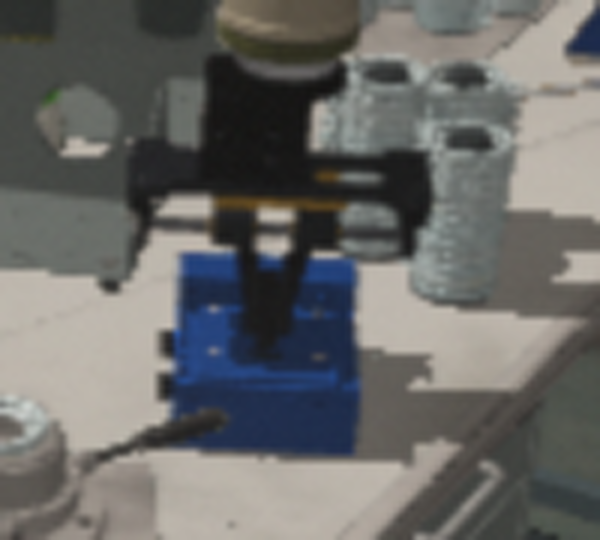

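Cover is flat inside the box, roughly 1 mm above the rim with no contact force yet. Lower until contact.

>>> drive_tool(plan=[{"x":-0.0005,"y":0,"z":0.0005,"rx":0,"ry":0,"rz":0,"fingers":0},{"x":-0.0005,"y":0,"z":0.001,"rx":0,"ry":0,"rz":0,"fingers":0},{"x":-0.0005,"y":0,"z":0.0015,"rx":0,"ry":0,"rz":0,"fingers":0},{"x":-0.0005,"y":0,"z":0.0015,"rx":0,"ry":0,"rz":0,"fingers":0}])

```text
time: 15.72
ee_pos: [0.495, -0.4273, 0.1195]
eef_rot: [0.854, -0.52, 0.001, -0.001]
ft_force: [-2.8, 2.6, 7.7]
width: 0.0137
```

>>> drive_tool(plan=[{"x":0,"y":0,"z":0,"rx":0,"ry":0,"rz":0,"fingers":0.5},{"x":0,"y":0,"z":0,"rx":0,"ry":0,"rz":0,"fingers":0.5},{"x":0,"y":0,"z":0,"rx":0,"ry":0,"rz":0,"fingers":0.5},{"x":0,"y":0,"z":0,"rx":0,"ry":0,"rz":0,"fingers":0.5},{"x":0,"y":0,"z":0,"rx":0,"ry":0,"rz":0,"fingers":0.5},{"x":0,"y":0,"z":0,"rx":0,"ry":0,"rz":0,"fingers":0.5}])

```text
time: 16.48
ee_pos: [0.4949, -0.427, 0.1185]
eef_rot: [0.854, -0.52, 0.0, -0.001]
ft_force: [0.2, -0.8, -0.1]
width: 0.0433
```

>>> drive_tool(plan=[{"x":0,"y":0,"z":-0.02,"rx":0,"ry":0,"rz":0,"fingers":0.5},{"x":0,"y":0,"z":-0.06,"rx":0,"ry":0,"rz":0,"fingers":0.5},{"x":-0.03,"y":0,"z":-0.11,"rx":0,"ry":0,"rz":0,"fingers":0.5},{"x":-0.06,"y":0,"z":-0.15,"rx":0,"ry":0,"rz":0,"fingers":0.5},{"x":-0.06,"y":0,"z":-0.15,"rx":0,"ry":0,"rz":0,"fingers":0.5},{"x":-0.06,"y":0,"z":-0.15,"rx":0,"ry":0,"rz":0,"fingers":0.5},{"x":-0.06,"y":0,"z":-0.15,"rx":0,"ry":0,"rz":0,"fingers":0.5}])

```text
time: 17.35
ee_pos: [0.4667, -0.3742, 0.2677]
eef_rot: [0.854, -0.52, -0.0, -0.001]
ft_force: [0.8, -0.2, 0.3]
width: 0.0438
```

```bash
python3 - <<'E'
from held import *
d=viewer.camera("wrist");cv2.imwrite("pics/w9.png",d["color"][:,:,::-1]);P=cloud(d);c=d["color"].astype(int)
s=monitor.read_state();print(s["ee_pos"],s["ft_force"],s["width"],s["time"])
X=P[~np.isnan(P[...,0])];Rb=R.from_euler('z',BY).as_matrix();Q=(X-B)@Rb
m=(abs(Q[:,0])<.037)&(abs(Q[:,1])<.042)&(abs(Q[:,1])>.02)&(Q[:,2]>.03)&(Q[:,2]<.07)
q=Q[m];A=np.c_[q[:,:2],np.ones(len(q))];print("plate",len(q),np.linalg.lstsq(A,q[:,2],rcond=None)[0],q[:,0].min(),q[:,0].max())
f=Q[(Q[:,2]>.074)&(Q[:,2]<.09)&(abs(Q[:,0])<.05)&(abs(Q[:,1])<.04)]
print("fin",len(f),f.mean(0) if len(f) else 0, cv2.minAreaRect((f[:,:2]*1000).astype(np.float32)) if len(f) else 0)
print([ (x["centre"],x["confidence"]) for x in nets.find_in("grey_cover_grip","scene")])
d=viewer.camera('scene');crop(d,260,360,90,180,'pics/s9.png',6)
print([ (x["centre"],x["confidence"]) for x in nets.find_in("grey_cover_grip","scene")])
E
```

```text
[ 0.46680334 -0.37411767  0.26750541] [-0.40684606  0.82892055 -0.77016319] 0.04311817726597587 17.4
plate 3370 [ 0.00042904 -0.00124747  0.04638046] -0.036998075154637704 0.03699886347544114
fin 883 [ 0.00027528 -0.00026619  0.0814283 ] ((-0.3895435333251953, -0.47365713119506836), (14.566704750061035, 49.692535400390625), 89.41766357421875)
[([0.452, 0.4325, 0.0054], 0.9)]
[([0.4509, 0.4312, 0.0054], 0.77)]
```

View pics/w9.png

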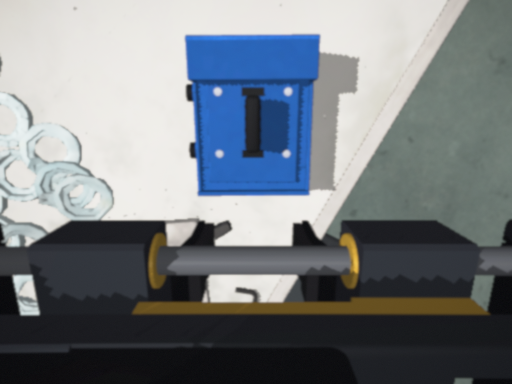

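View pics/s9.png

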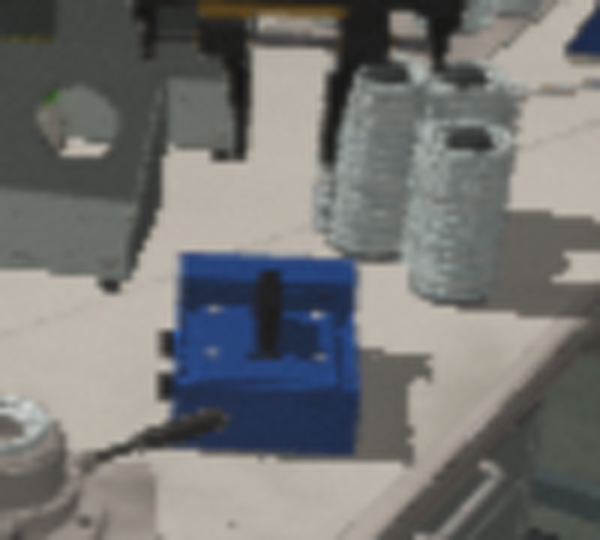

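The cover lies flat (slope about 0.1°) with its top at 46.4 mm, so its underside is on the rim. The fin's middle is within 0.5 mm of the box's middle and the gripper is clear.

```bash
python3 -c "
from bench import workorder
print(workorder.close_job())"
```

```text
the job is handed in; nothing more can be done
None
```

The blue cover is closed on the terminal box, released, and the job is handed in at about 17.5 s. No verdict was reported.

- **What I did:** I gripped the fin, carried the cover over, and tilted it 12° with its end at about x = 59 mm, under the lip. I then lowered it flat to light contact (about 10 N), opened the fingers and backed off.
- **Last checks:**
  - The cover is flat to about 0.1° and its top is 46.4 mm up, so it sits on the rim.
  - Its middle is within 0.5 mm of the box's middle and its length is along the box to within 1°.
  - The gripper is well clear and the wrist force is near zero.
  - The network finds the grey cover within about 4 mm of its first reading, which is the network's own accuracy.
- **What went wrong:** My first lift came before the fingers had fully closed, so it came up empty. The cover stayed put and the second grasp held.
- **What disagreed:** The scene camera's fit of the box was about 14 mm off the top camera's. I used the top and wrist views, which agreed to about 1 mm.

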